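# Take the eyepiece out for cleaning and cap the tube

## Task

The eyepiece has to come out for cleaning: pull it straight out of the microscope's slanted tube, against its spring catch, and stand it gently on its barrel, eye lens up, in the free end of the steel tray. Then close the open tube with the blue dust cap, pushed fully home. The microscope is not fixed, so do not drag, turn or rock it, and leave everything else where it stands.

Things in the scene. Friction and masses are not known exactly. Their poses are not given: they have to be found in the camera images.
- eyepiece: Black eyepiece seated in the slanted tube, 60 mm long, 70 to 120 g. Origin: centre of the barrel's lower end; z along its axis to the eye lens, leaning 45 degrees at the start. Steel barrel 30 mm across, 28 mm long (catch groove 5 to 14 mm from its end); then the grip, 40 mm across up to 52 mm, tapering to 35 mm at 60 mm. Spring balls hold it: 9 to 22 N along the axis frees it in the first 6 mm.
- rim (a point): Centre of the rim of the eyepiece tube, about 0.26 m up, where the grip's shoulder sits; z points out of the tube along its axis, 45 degrees from vertical, to the microscope's -x side. Tube 37 mm across outside (38.5 over its corners), bore 31.6 mm. A black catch collar 45 to 49 mm across begins 13 mm below the rim.
- scope: White and blue microscope, 4.6 kg, 0.30 m tall, standing loose on rubber feet. Origin: under the centre of its foot (190 mm along x by 140 mm along y); z up; the slanted tube leans to its -x side, the limb stands on its +x side.
- tray: Stainless steel tray, fixed, 180 mm along x, 280 mm along y, walls 20 mm high and 3 mm thick, floor 3 mm above its origin. Origin: centre of the underside; z up. The things in it stand in its -y end; the free end is the +y half.
- cap: Blue plastic dust cap, mouth down on the bench in front (-x) of the tray, 25 g. Origin: centre of its open mouth; z towards the closed top. 26 mm tall, 46 mm across (49 mm over the flared lowest 4 mm). Mouth 11 mm deep, 41 mm across, flaring to 44 mm: a loose fit over the tube, held by its weight; fully home the rim meets the mouth's end, the origin 11 mm below the rim.
- spare: Bystander: grey eyepiece with a yellow band, same shape as the black one, standing in the tray on its barrel, 60 mm tall, 40 mm across. Origin: centre of its underside.
- blower: Bystander: red rubber air blower with white nozzle, standing in the tray, 56 mm across, 95 mm tall. Origin: centre of its underside.
- fluid: Bystander: green lens-fluid bottle standing in the tray, 28 mm across, 64 mm tall. Origin: centre of its underside.
- oil: Bystander: amber immersion-oil bottle with black cap beside the microscope, 30 mm across, 65 mm tall. Origin: centre of its underside.
- dish: Bystander: glass petri dish, 92 mm across, 16 mm tall. Origin: centre of its underside.
Things that resemble listed ones, but are neither listed nor needed, are in the scene too. Of the things that look like the cap, the middle-sized one is meant. Leave any purple look-alike of the eyepiece alone.

How it is judged (in metres and radians):
On the way, in this order (a step that is already met when the one before it is completed fails the run):
1. the eyepiece is drawn clear of the tube (z of eyepiece in the frame of rim above 0.002 m), for 0.1 s.
2. the eyepiece stands upright in the tray's free half, let go (angle between eyepiece's own z axis and vertical below 0.08 rad and z of eyepiece in the frame of tray between 0 and 0.0055 m and x of eyepiece in the frame of tray between -0.07 and 0.07 m and y of eyepiece in the frame of tray between 0 and 0.12 m and linear speed of eyepiece below 0.02 m/s and contact force between eyepiece and the fingers below 0.05 N), for 0.2 s.
3. the cap is home on the tube (z of cap in the frame of rim below -0.008 m and distance between cap and rim below 0.015 m and angle between the z axis of cap and the z axis of rim, either way round below 0.12 rad), for 0.2 s.
At the end, for the whole second after the job is handed in: The eyepiece stands still and upright (within 0.08 rad) on the floor of the tray's free (+y) half, and the cap sits on the tube, home to 3 mm and square to 0.12 rad, all let go (all of step 3 and angle between eyepiece's own z axis and vertical below 0.08 rad and z of eyepiece in the frame of tray between 0 and 0.0055 m and x of eyepiece in the frame of tray between -0.07 and 0.07 m and y of eyepiece in the frame of tray between 0 and 0.12 m and linear speed of each of eyepiece, cap below 0.02 m/s); the robot touches nothing.
It fails at once if the microscope is dragged, turned or rocked: its tube's rim shifts by over 12 mm (distance of rim from where it was at the start of the episode above 0.012 m).
It fails at once if the microscope tilts by over 0.05 rad (angle between scope's own z axis and vertical above 0.05 rad).
It fails at once if the eyepiece is pressed hard on the tray (over 30 N) (contact force between eyepiece and tray above 30 N).
It fails at once if the eyepiece is let fall (over 0.4 m/s with no finger on it) (linear speed of eyepiece above 0.4 m/s and contact force between eyepiece and the fingers below 0.05 N).
It fails at once if a bystander is shifted by over 15 mm or tipped by over 0.3 rad (distance of any of spare, blower, fluid, oil, dish from where it was at the start of the episode above 0.015 m or angle between any of spare, blower, fluid, oil, dish's own z axis and vertical above 0.3 rad).
It also fails if it takes over 64 s, if anything falls off the work surface, if the arm or the gripper's body presses on something with over 40 N, if the wrist force passes 120 N, or if a joint passes its speed limit or range.

## Robot

A 6-joint arm with a two-finger parallel gripper is mounted at the origin on the work surface. World frame = base frame: x ahead of the robot, y to its left, z up, the work surface at z = 0. Lengths are in m, angles in degrees, forces in N, time in s.
With the tool pointing down it reaches from about 0.3 to 0.825 m from the base axis. Payload 5.4 kg.
Tool frame: the origin (TCP) lies on the centre line of the jaws, within the pads' length; the fingertips stand 19 mm ahead of it and the grasp point (between the pads) is the TCP; z points along the fingers, y is the direction in which the jaws open and shut (so a half turn about z gives the same grasp; the last joint's range is limited). The gripper opens to 92 mm and grips with 3 to 60 N. Pads are 20 mm wide; open, the fingers measure 128 mm over their backs; the gripper's body (75 mm by 189 mm) begins 69 mm behind the grasp point.
Start: joints at [-79.532, 9.076, 91.501, -0, 79.423, -12.038], TCP at [0.22, -0.531, 0.234] pointing down, gripper open.
Joint ranges: [-166.64, 166.64], [-54.1, 131.32], [10.49, 154.53], [-73.88, 253.88], [9.74, 151.15], [-171.62, 171.62]. Speed limits (degrees/s): [147.25, 147.25, 180, 180, 180, 180].

## Interface

Orientations are given as a 3x3 rotation matrix whose columns are the frame's x, y, z axes.
In Python, from station import manip gives the robot as it stands. Calls block until the motion is done:
- manip.move_ptp(position, orientation): joint-space move of the TCP to a pose.
- manip.movel(position, attitude=None, vel=0.15, until_force=None): straight line of the TCP; attitude=None keeps the orientation; vel is the mean speed in m/s. With until_force (N) it stops when the force on the tool has changed by that much, and returns True; else False.
- manip.movej(angles): joint-space move.
- manip.set_gripper(opening, force=None): finger opening in m; force is the grip in N (None keeps the last); returns when the fingers have stopped.
- manip.sleep(seconds).
- manip.solve_ik(position, orientation): joint angles nearest the present ones, or None.
- manip.observe(): the state.
- manip.read_camera(name): name is "scene" or "top" or "wrist"; returns a dict with "color" (384x512x3 uint8, blue, green, red), "z_map" (384x512 float32, m along the optical axis (not along the pixel's ray), 0 where there is no reading), "intrinsics" (3x3 intrinsics, pixels), "world_from_camera" (4x4, takes a point from camera to world coordinates); the wrist camera has in their place "mount" (4x4, takes a point from camera to tool coordinates, whose origin is the TCP and whose axes are the flange's). Camera axes: x right, y down, z forward; pixel columns grow to the right and rows downward; lengths in m; the calibration is good to about 2 mm. A picture is of the moment at which its call begins: read the wrist's pose just before it.
A pose or a line that the arm cannot do raises manip.IKError and nothing moves.
- manip.finish_job(): hands the job in, once; it reports no verdict.
Trained networks look in a picture, given as the dict that the camera call returned (one of the last four; its "shot" number tells which), for a name from the list of things; names that differ only in an ending like _2 or _b are one class to them, and where a whole thing is asked for, a point or a joint stands for the part that bears it (a point fixed in the world has none). Each returns a list of dicts, best first, with "conf" (0 to 1); they miss things now and then, are a little off and sometimes report something else, mostly with a low value. They report only what shows in the picture. A call takes as long as a camera call. They do not tell look-alikes from the thing itself.
- manip.boxes_of(picture, thing): "rect" ([left, top, right, bottom] in pixels, round what is visible of it).
The state is a dict: "time_s": time; "joint_pos": joint angles; "qvel": joint speeds; "joint_efforts": joint torques, N m; "tcp_pos": TCP position; "orientation": TCP orientation; "wrist_force": force on the tool from outside, world axes, zero at the start; "torque": the same for the moment, N m; "finger_gap": finger opening in m.
Only numpy, scipy, OpenCV 4.12 (cv2) and the standard library are available. Lean on these libraries where they do the work, as an engineer would, in place of code of your own. Each camera call takes 0.05 s, during which the arm holds its last target. There are 200 camera calls.

## Working session

There is one attempt and no reset: what is moved stays moved. The work goes in short steps, each a Python script; the robot and the scene stay as the last script left them, time stands still between calls to the robot, and variables do not carry over. Pictures are saved under pics/ and viewed, about 8 in all and at most 12, crops included, and the job is handed in when it is done.

```bash
mkdir -p pics; ls; cat > h.py <<'E'
import numpy as np, cv2, json
from station import manip
def cloud(p, T=None):
    K=p["intrinsics"]; z=p["z_map"]; T=p["world_from_camera"] if T is None else T
    v,u=np.mgrid[:z.shape[0],:z.shape[1]]
    c=np.stack([(u-K[0,2])/K[0,0]*z,(v-K[1,2])/K[1,1]*z,z],-1)
    w=c@T[:3,:3].T+T[:3,3]; w[z==0]=np.nan
    return w
def wristT(p,s):
    T=np.eye(4);T[:3,:3]=np.array(s["orientation"]);T[:3,3]=s["tcp_pos"]
    return T@p["mount"]
E
python3 - <<'E'
from h import *
for n in ("scene","top"):
    p=manip.read_camera(n); cv2.imwrite(f"pics/{n}.png",p["color"]); 
    np.savez(f"{n}.npz",color=p["color"],w=cloud(p),T=p["world_from_camera"],K=p["intrinsics"])
    w=cloud(p)
    print(n,np.round(p["world_from_camera"],3).tolist())
    for t in "eyepiece rim scope tray cap spare blower fluid oil dish".split():
        for b in manip.boxes_of(p,t):
            r=np.array(b["rect"]); i=np.clip(r.round().astype(int),0,510); c=w[min((i[1]+i[3])//2,383),(i[0]+i[2])//2]
            print(t,round(b["conf"],2),i,np.round(c,3))
E
```

```text
pics
scene [[0.899, 0.371, -0.232, 0.867], [0.438, -0.777, 0.453, -0.591], [-0.012, -0.509, -0.861, 1.185], [0.0, 0.0, 0.0, 1.0]]
eyepiece 0.69 [167 242 191 258] [ 0.432 -0.219  0.037]
eyepiece 0.65 [181 213 208 237] [ 0.527 -0.24   0.291]
rim 0.89 [191 230 277 334] [ 0.64  -0.289  0.21 ]
scope 0.64 [187 226 278 335] [ 0.634 -0.287  0.212]
tray 0.65 [257 108 352 203] [0.594 0.217 0.001]
cap 0.69 [212 151 241 172] [0.408 0.08  0.033]
cap 0.66 [234 128 242 139] [0.386 0.196 0.016]
cap 0.59 [301 172 311 188] [0.644 0.109 0.05 ]
spare 0.68 [271 159 288 181] [0.565 0.102 0.058]
blower 0.74 [302 156 319 177] [0.637 0.15  0.06 ]
fluid 0.67 [300 173 314 187] [0.646 0.111 0.049]
oil 0.49 [193 313 206 334] [ 0.579 -0.367  0.063]
dish 0.78 [332 200 368 235] [0.791 0.074 0.013]
top [[0.005, -0.992, 0.126, 0.422], [-1.0, -0.007, -0.012, -0.057], [0.013, -0.126, -0.992, 1.411], [0.0, 0.0, 0.0, 1.0]]
eyepiece 0.85 [300 239 321 261] [ 0.428 -0.207  0.035]
eyepiece 0.63 [322 200 344 218] [ 0.519 -0.232  0.288]
rim 0.61 [295 140 359 226] [ 0.585 -0.227  0.236]
rim 0.37 [362 193 368 202] [ 0.572 -0.355  0.062]
scope 0.58 [294 141 360 227] [ 0.583 -0.226  0.237]
scope 0.57 [195 103 226 138] [0.797 0.076 0.01 ]
tray 0.65 [107 154 216 220] [ 0.604  0.213 -0.003]
tray 0.54 [296 136 358 226] [ 0.59  -0.226  0.237]
tray 0.44 [184 194 198 212] [0.552 0.118 0.06 ]
tray 0.35 [324 199 344 217] [ 0.521 -0.234  0.29 ]
cap 0.79 [190 251 216 270] [0.399 0.085 0.038]
cap 0.63 [162 223 185 242] [0.475 0.17  0.025]
spare 0.56 [184 194 202 208] [0.557 0.112 0.066]
blower 0.67 [165 166 184 184] [0.628 0.166 0.063]
oil 0.6 [359 192 370 202] [ 0.572 -0.352  0.063]
```

```bash
python3 - <<'E'
import cv2,numpy as np
a=cv2.imread("pics/scene.png")[95:345,150:400]; b=cv2.imread("pics/top.png")[90:290,90:390]
cv2.imwrite("pics/ab.png",np.hstack([cv2.resize(a,(400,400),interpolation=2),cv2.resize(b,(400,267),interpolation=2) if 0 else cv2.copyMakeBorder(cv2.resize(b,(400,267),interpolation=2),0,133,0,0,0)]))
E
```

```text
(no output)
```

View pics/ab.png

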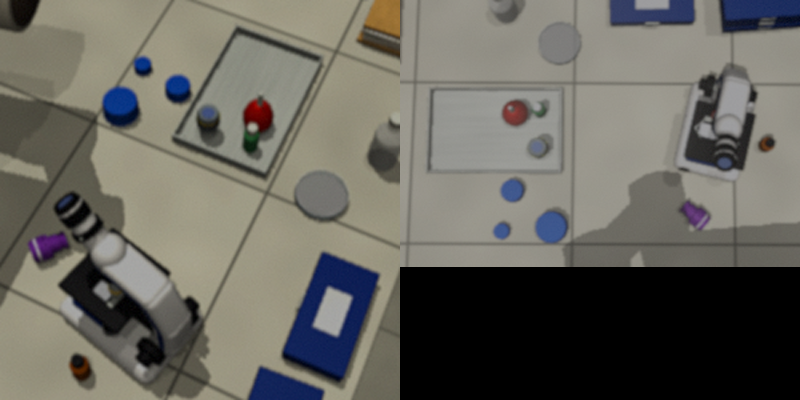

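```bash
cat >> h.py <<'E'
from scipy.optimize import least_squares
def axis(yaw,el=np.pi/4):  # unit z of rim: leaning to scope -x
    return np.array([-np.cos(yaw)*np.sin(el),-np.sin(yaw)*np.sin(el),np.cos(el)])
def frame(yaw,el=np.pi/4,flip=1):   # tool frame: z into tube, y horizontal
    z=-axis(yaw,el); y=flip*np.array([-np.sin(yaw),np.cos(yaw),0]); return np.stack([np.cross(y,z),y,z],1)
E
python3 - <<'E'
from h import *
for n in ("scene","top"):
    d=np.load(n+".npz"); w=d["w"]
    m=(np.linalg.norm(w-[0.53,-0.235,0.28],axis=-1)<0.07)
    P=w[m]; print(n,len(P),P.min(0),P.max(0))
    # foot
    m=(abs(w[...,2]-0.02)<0.012)&(w[...,0]>0.45)&(w[...,0]<0.8)&(w[...,1]<-0.13)&(w[...,1]>-0.36)
    Q=w[m][:,:2].astype(np.float32); print(len(Q),cv2.minAreaRect(Q))
    # tray walls
    m=(abs(w[...,2]-0.018)<0.006)&(w[...,0]>0.45)&(w[...,0]<0.75)&(w[...,1]>0.02)&(w[...,1]<0.42)&~((w[...,0]<0.51)&(w[...,1]<.2))
    Q=w[m][:,:2].astype(np.float32); print("tray",len(Q),cv2.minAreaRect(Q), Q.min(0),Q.max(0))
    for c in ([.40,.085],[.475,.17],[.386,.196]):
        m=(np.linalg.norm(w[...,:2]-c,axis=-1)<0.045)&(w[...,2]>0.01); Q=w[m]; zt=np.percentile(Q[:,2],90); Q=Q[Q[:,2]>zt-.006]
        print("cap",zt,cv2.minEnclosingCircle(Q[:,:2].astype(np.float32)),Q.mean(0))
for c in [(0.52,-0.235,0.285)]:
  for yaw in (-20,-10,0,10):
    for f in (1,-1):
      R=frame(np.radians(yaw),flip=f)
      for dd in (0.0,0.08,0.15):
        p=np.array(c)-R[:,2]*dd
        q=manip.solve_ik(p,R); print(yaw,f,dd,None if q is None else np.round(q,0))
p=manip.read_camera("wrist");print(p["mount"].round(3).tolist(),p["intrinsics"].round(1).tolist())
E
```

```text
scene 855 [ 0.49881398 -0.2685089   0.22647392] [ 0.5914385  -0.21352114  0.29883557]
293 ((0.5865788459777832, -0.27882063388824463), (0.15915469825267792, 0.2812412679195404), 86.31636810302734)
tray 591 ((0.6294097900390625, 0.20681801438331604), (0.23939305543899536, 0.2982832193374634), 0.2908978760242462) [0.5090354  0.05828426] [0.74971205 0.355667  ]
cap 0.03892245969618609 ((0.39929068088531494, 0.08677679300308228), 0.03377857431769371) [0.40016703 0.08726825 0.03666408]
cap 0.029046120284299183 ((0.483343243598938, 0.17038008570671082), 0.031962260603904724) [0.47431661 0.17055754 0.02673998]
cap 0.02218290173920625 ((0.3908681869506836, 0.19279256463050842), 0.016959095373749733) [0.39053504 0.19226266 0.01946773]
top 641 [ 0.4993115  -0.26886753  0.22736063] [ 0.59096941 -0.21280713  0.30032151]
276 ((0.6234567761421204, -0.24590784311294556), (0.22327172756195068, 0.3433760702610016), 89.36148834228516)
tray 530 ((0.6299644708633423, 0.20842386782169342), (0.23791395127773285, 0.2921138107776642), 0.2587173283100128) [0.51061726 0.06290302] [0.749553   0.35422242]
cap 0
[... 833 characters left out ...]
.]
-10 -1 0.08 [-59. -36. 127.  37.  62.  31.]
-10 -1 0.15 [-67. -46. 126.  38.  75.  31.]
0 1 0.0 [ -56.  -20.  122.   44.   57. -164.]
0 1 0.08 [ -64.  -30.  123.   43.   70. -163.]
0 1 0.15 [ -73.  -38.  122.   43.   82. -164.]
0 -1 0.0 [-56. -20. 122.  44.  57.  16.]
0 -1 0.08 [-64. -30. 123.  43.  70.  17.]
0 -1 0.15 [-73. -38. 122.  43.  82.  16.]
10 1 0.0 None
10 1 0.08 None
10 1 0.15 None
10 -1 0.0 [-58. -15. 119.  47.  65.   5.]
10 -1 0.08 [-67. -23. 119.  45.  77.   6.]
10 -1 0.15 [-75. -29. 117.  45.  88.   5.]
[[0.001, -0.957, -0.291, 0.083], [1.0, 0.001, -0.0, -0.001], [0.0, -0.291, 0.957, -0.151], [0.0, 0.0, 0.0, 1.0]] [[286.0, 0.0, 255.2], [0.0, 286.0, 186.9], [0.0, 0.0, 1.0]]
```

```bash
cat >> h.py <<'E'
prof=np.array([[0,28],[20,28],[20,52],[17.5,60],[0,60]])/1000
def sdist(r,z,prof=prof):   # unsigned distance to profile polyline
    P=np.stack([r,z],-1)[:,None]; a,b=prof[:-1],prof[1:]; d=b-a
    t=np.clip(((P-a)*d).sum(-1)/(d*d).sum(-1),0,1)
    return np.linalg.norm(P-a-t[...,None]*d,axis=-1).min(1)
def fit_eye(P,x0,el=np.pi/4,free_el=False):
    def rz(x):
        a=axis(x[3],x[4] if free_el else el); q=P-x[:3]; z=q@a; return np.linalg.norm(q-np.outer(z,a),axis=1),z
    def f(x):
        r,z=rz(x); s=sdist(r,z); return np.where(z>0.026,s,0.02)
    x0=list(x0)+([el] if free_el else [])
    R=least_squares(f,x0,loss="soft_l1",f_scale=0.002,x_scale=[.01]*3+[.2]*(len(x0)-3))
    r,z=rz(R.x); s=sdist(r,z); return R.x,(s<0.004).sum(),np.median(s)
E
python3 - <<'E'
from h import *
a=axis(np.radians(-10))
for n in ("scene","top"):
    w=np.load(n+".npz")["w"]; P=w[np.linalg.norm(w-[0.53,-0.235,0.28],axis=-1)<0.07]
    P=P[(P-[0.53,-0.235,0.275])@a>-0.02]
    for fe in (0,1):
        x,k,m=fit_eye(P,[0.55,-.24,.25,-.2],free_el=fe); print(n,len(P),x.round(4),k,m)
p0=np.array([0.52,-0.235,0.285]); R=frame(np.radians(-10),flip=-1)
manip.set_gripper(0.07)
manip.move_ptp(p0-R[:,2]*0.13,R)
s=manip.observe(); p=manip.read_camera("wrist"); w=cloud(p,wristT(p,s))
cv2.imwrite("pics/w1.png",p["color"]); np.savez("w1.npz",color=p["color"],w=w)
print(s["tcp_pos"],s["time_s"])
for b in manip.boxes_of(p,"eyepiece")+manip.boxes_of(p,"rim"): print(b)
for fe in (0,1):
    P=w[np.linalg.norm(w-[0.53,-0.235,0.28],axis=-1)<0.07]; P=P[(P-[0.53,-0.235,0.275])@a>-0.02][::3]
    x,k,m=fit_eye(P,[0.55,-.24,.25,-.2],free_el=fe); print(len(P),x.round(4),k,m)
E
```

```text
scene 432 [ 0.5531 -0.2294  0.2412  0.1357] 400 0.0014731437191686497
scene 432 [ 0.5629 -0.2487  0.2592 -0.344   1.2628] 319 0.002222649522687971
top 342 [ 0.5537 -0.2424  0.2409 -0.2572] 325 0.0009817621065703764
top 342 [ 0.5538 -0.2424  0.2411 -0.2563  0.7909] 325 0.0009604731925500207
[ 0.42937217 -0.21958944  0.37689805] 3.15
{'rect': [237.7, 166.7, 273.9, 210.4], 'conf': 0.76}
{'rect': [234.8, 293.5, 261.9, 301.6], 'conf': 0.42}
{'rect': [214.8, 114.8, 297.0, 264.6], 'conf': 0.96}
441 [ 0.5517 -0.2416  0.2407 -0.2432] 437 0.0006062729697907318
441 [ 0.5519 -0.2416  0.2409 -0.2433  0.7919] 437 0.000597390663790561
```

View pics/w1.png

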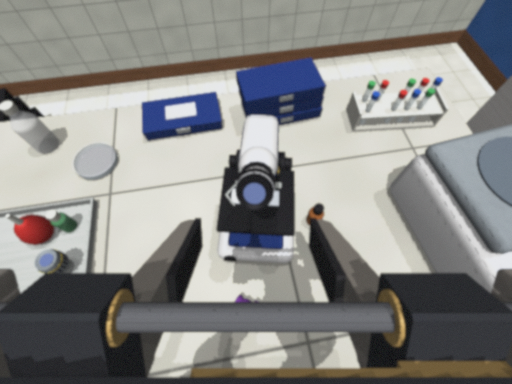

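```bash
python3 - <<'E'
from h import *
x=np.array([0.5520,-.2417,.2408,-.2434])
R=frame(x[3],flip=-1); a=axis(x[3])
manip.move_ptp(x[:3]+a*0.125,R)
xs=[]
for i in range(3):
    s=manip.observe(); p=manip.read_camera("wrist"); w=cloud(p,wristT(p,s))
    P=w[np.linalg.norm(w-(x[:3]+.04*a),axis=-1)<0.06]; P=P[(P-x[:3])@a>0.024][::3]
    for fe in (0,1):
        y,k,m=fit_eye(P,x,free_el=fe); print(len(P),y.round(4),k,m)
    xs.append(fit_eye(P,x)[0])
cv2.imwrite("pics/w2.png",p["color"]); np.save("eye.npy",np.mean(xs,0))
t=s["tcp_pos"]; d=np.mean(xs,0)[:3]-t; print("in tool",R.T@d, s["time_s"])
for dd in np.arange(0.02,0.2,.02): 
    q=manip.solve_ik(x[:3]+a*dd,R); print(dd,None if q is None else np.round(q))
E
```

```text
693 [ 0.5517 -0.2414  0.2407 -0.2399] 693 0.0006186801462886596
693 [ 0.5518 -0.2414  0.2408 -0.2399  0.7888] 693 0.0006136559927699651
685 [ 0.5518 -0.2411  0.2407 -0.2334] 685 0.0006230290976824473
685 [ 0.5519 -0.2411  0.2408 -0.2334  0.7882] 685 0.0006180819000109069
680 [ 0.5517 -0.2415  0.2407 -0.2423] 680 0.0006021732065196288
680 [ 0.5518 -0.2415  0.2409 -0.2426  0.791 ] 680 0.0006033482584662624
in tool [-0.0015929  -0.00098835  0.12577386] 3.75
0.02 [-48. -19. 125.  38.  40.  34.]
0.04 [-49. -22. 126.  37.  43.  35.]
0.06 [-51. -26. 127.  36.  46.  36.]
0.08 [-52. -30. 128.  35.  49.  36.]
0.1 [-54. -33. 128.  35.  53.  37.]
0.12000000000000001 [-56. -36. 129.  34.  56.  37.]
0.13999999999999999 [-58. -40. 129.  34.  60.  37.]
0.16 [-60. -43. 129.  34.  64.  37.]
0.18 [-62. -46. 129.  35.  67.  37.]
```

```bash
python3 - <<'E'
from h import *
x=np.load("eye.npy"); x[3]=-.241; np.save("eye.npy",x)
R=frame(x[3],flip=-1); a=axis(x[3])
manip.set_gripper(0.06)
manip.movel(x[:3]+a*0.11,R,vel=.1)
s=manip.observe(); print("err",R.T@(s["tcp_pos"]-x[:3]-a*.11))
hit=manip.movel(x[:3]+a*0.044,R,vel=.05,until_force=8)
s=manip.observe(); print(hit,"err",R.T@(s["tcp_pos"]-x[:3]-a*.044),s["wrist_force"])
if not hit:
    manip.set_gripper(0.036,force=55); manip.sleep(.2)
    s=manip.observe(); print("gap",s["finger_gap"],s["wrist_force"],R.T@(s["tcp_pos"]-x[:3]-a*.044),s["time_s"])
E
```

```text
err [-0.00055454 -0.00032367  0.00029568]
False err [ 2.92569145e-04  9.76271276e-05 -2.39510215e-04] [-0.10722333  0.57782141 -0.01205994]
gap 0.03909722935559314 [-3.9874914  -2.10149827  3.2261548 ] [ 0.00024258  0.00047555 -0.00017021] 6.575
```

```bash
python3 - <<'E'
from h import *
x=np.load("eye.npy"); R=frame(x[3],flip=-1); a=axis(x[3])
for d,v in ((.05,.02),(.056,.02),(.08,.04),(.125,.08)):
    manip.movel(x[:3]+a*d,R,vel=v); s=manip.observe(); print(d,s["finger_gap"],(R.T@s["wrist_force"]).round(1),(R.T@(s["tcp_pos"]-x[:3]-a*d)).round(4))
s=manip.observe(); p=manip.read_camera("wrist"); cv2.imwrite("pics/w3.png",np.hstack([p["color"][100:384]])); print(s["time_s"])
w=cloud(p,wristT(p,s)); Q=w[np.linalg.norm(w-(s["tcp_pos"]),axis=-1)<0.05]; loc=(Q-s["tcp_pos"])@R
k=abs(loc[:,1])<.015; print(k.sum(),loc[k].min(0),loc[k].max(0),np.median(loc[k],0))
# candidates for placing
for px,py in ((.60,.28),(.60,.29)):
  for yaw in range(-180,180,45):
    c,sn=np.cos(np.radians(yaw)),np.sin(np.radians(yaw)); Rd=np.array([[c,sn,0],[sn,-c,0],[0,0,-1.]])
    q=manip.solve_ik([px,py,.047],Rd); print(px,py,yaw,None if q is None else np.round(q))
# tray extents from top
for n in ("scene","top"):
    w=np.load(n+".npz")["w"]; m=(w[...,2]>.013)&(w[...,2]<.03)
    for lo,hi,ax in ((.22,.33,0),(.53,.68,1)):
        o=1-ax; k=m&(w[...,o]>lo)&(w[...,o]<hi)&(w[...,0]>.48)&(w[...,0]<.73)&(w[...,1]>.0)&(w[...,1]<.42); v=w[k][:,ax]; print(n,ax,np.percentile(v,[2,20,50,80,98]).round(3))
E
```

```text
0.05 0.03867207077287435 [-1.   4.4 -2. ] [-0.      0.0003  0.    ]
0.056 0.03919620883862245 [-0.3  5.  -1.9] [ 0.0001  0.0001 -0.0001]
0.08 0.038951476800701594 [-0.5 -0.4  1.5] [-0.0004 -0.0004  0.0002]
0.125 0.03904768128782868 [-1.4  0.   0.8] [-0.0003 -0.      0.0003]
8.9417
4336 [-0.01871613 -0.01498567 -0.01891346] [0.02072452 0.01498736 0.04192853] [ 0.00740227 -0.00043202 -0.01494086]
0.6 0.28 -180 [ 15.  33.  84.  -0.  64. -75.]
0.6 0.28 -135 [  15.   33.   84.   -0.   64. -120.]
0.6 0.28 -90 [  15.   33.   84.   -0.   64. -165.]
0.6 0.28 -45 [ 15.  33.  84.  -0.  64. 150.]
0.6 0.28 0 [ 15.  33.  84.  -0.  64. 105.]
0.6 0.28 45 [15. 33. 84. -0. 64. 60.]
0.6 0.28 90 [15. 33. 84. -0. 64. 15.]
0.6 0.28 135 [ 15.  33.  84.  -0.  64. -30.]
0.6 0.29 -180 [ 15.  33.  83.  -0.  64. -75.]
0.6 0.29 -135 [  15.   33.   83.   -0.   64. -120.]
0.6 0.29 -90 [  15.   33.   83.   -0.   64. -165.]
0.6 0.29 -45 [ 15.  33.  83.  -0.  64. 150.]
0.6 0.29 0 [ 15.  33.  83.  -0.  64. 105.]
0.6 0.29 45 [15. 33. 83. -0. 64. 60.]
0.6 0.29 90 [15. 33. 83. -0. 64. 15.]
0.6 0.29 135 [ 15.  33.  83.  -0.  64. -30.]
scene 0 [0.51  0.512 0.514 0.69  0.691]
scene 1 [0.07  0.072 0.116 0.349 0.353]
top 0 [0.511 0.513 0.514 0.689 0.691]
top 1 [0.069 0.072 0.346 0.349 0.352]
```

View pics/w3.png

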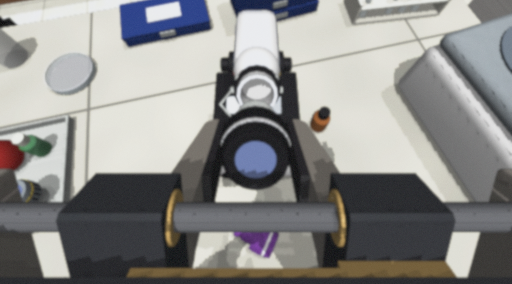

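```bash
cat >> h.py <<'E'
def down(yaw):
    c,s=np.cos(np.radians(yaw)),np.sin(np.radians(yaw)); return np.array([[c,s,0],[s,-c,0],[0,0,-1.]])
E
python3 - <<'E'
from h import *
s=manip.observe(); 
manip.movel(s["tcp_pos"]+np.array([-.02,.06,.04]),vel=.15)
manip.move_ptp([.45,.02,.33],down(60))
manip.move_ptp([.60,.275,.15],down(90))
manip.sleep(.3)
s=manip.observe(); p=manip.read_camera("wrist"); w=cloud(p,wristT(p,s)); t=np.array(s["tcp_pos"])
P=w[np.linalg.norm(w-t,axis=-1)<.05]; P=P[(P[:,2]>t[2]+.005)&(abs(P[:,0]-t[0])<.0175)]
top=P[(np.linalg.norm(P[:,:2]-t[:2],axis=1)<.015)]
A=np.c_[top[:,:2]-t[:2],np.ones(len(top))]; c=np.linalg.lstsq(A,top[:,2]-t[2],rcond=None)[0]; print("top plane",len(top),c.round(4),"t",t,s["time_s"])
manip.movel([.60,.275,.07],down(90),vel=.12)
h=manip.movel([.60,.275,.042],down(90),vel=.02,until_force=3)
s=manip.observe(); print(h,s["tcp_pos"],s["wrist_force"],s["finger_gap"],s["time_s"])
cv2.imwrite("pics/w4.png",manip.read_camera("wrist")["color"][100:])
E
```

```text
top plane 2190 [ 0.0056 -0.0503  0.0147] t [0.60040393 0.27449543 0.1508082 ] 12.0583
True [0.59986843 0.27497621 0.04618616] [ 0.21226124 -0.42399337  4.38949817] 0.03881392407173434 14.0083
```

View pics/w4.png

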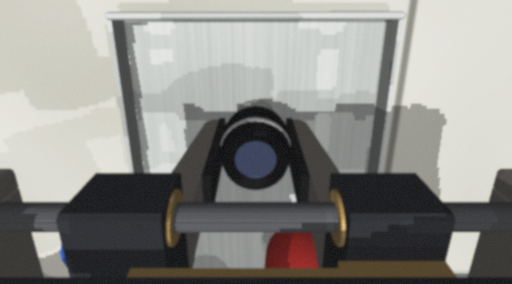

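```bash
python3 - <<'E'
from h import *
manip.set_gripper(.039,force=4)
manip.set_gripper(.062,force=20); manip.sleep(.4)
manip.movel([.60,.275,.14],down(90),vel=.12)
manip.move_ptp([.60,.20,.25],down(90))
s=manip.observe(); p=manip.read_camera("wrist"); w=cloud(p,wristT(p,s))
m=(np.linalg.norm(w[...,:2]-[.6,.275],axis=-1)<.04)&(w[...,2]>.055); Q=w[m]; print("eye top",Q.mean(0),np.percentile(Q[:,2],[5,50,95]))
cv2.imwrite("pics/w5.png",p["color"])
# cap view
manip.move_ptp([.44,.17,.20],down(0)) if manip.solve_ik([.44,.17,.20],down(0)) is not None else print("noik")
s=manip.observe(); p=manip.read_camera("wrist"); w=cloud(p,wristT(p,s))
for c in ([.40,.086],[.475,.17],[.39,.191]):
    m=(np.linalg.norm(w[...,:2]-c,axis=-1)<0.045)&(w[...,2]>0.014); Q=w[m]
    if len(Q)<30: continue
    zt=np.percentile(Q[:,2],90); Q=Q[(Q[:,2]>zt-.004)]; print("cap",zt,cv2.minEnclosingCircle(Q[:,:2].astype(np.float32)),np.median(Q,0),cv2.minAreaRect(Q[:,:2].astype(np.float32)))
cv2.imwrite("pics/w6.png",np.vstack([cv2.imread("pics/w5.png")[:290],p["color"][:290]])); print(s["time_s"],s["tcp_pos"])
E
```

```text
eye top [0.59968586 0.27738031 0.06081611] [0.05677585 0.06098378 0.06319915]
cap 0.27769727030144525 ((0.4411677122116089, 0.09281876683235168), 0.003343823831528425) [0.44167561 0.09298467 0.2792288 ] ((0.44111350178718567, 0.09297554194927216), (0.006556457839906216, 0.002839832566678524), 4.286681652069092)
cap 0.3006329358504594 ((0.4636474847793579, 0.16990697383880615), 0.043599266558885574) [0.46277671 0.16873783 0.30215817] ((0.46093299984931946, 0.16994647681713104), (0.007425547111779451, 0.0870913416147232), 0.14776387810707092)
cap 0.2678626503807973 ((0.4292631149291992, 0.20664763450622559), 0.0031328562181442976) [0.42983248 0.20652676 0.26926131] ((0.4292603135108948, 0.20658302307128906), (0.0009223314700648189, 0.006031332071870565), 87.49169158935547)
18.15 [0.44003755 0.17026869 0.19964121]
```

View pics/w6.png

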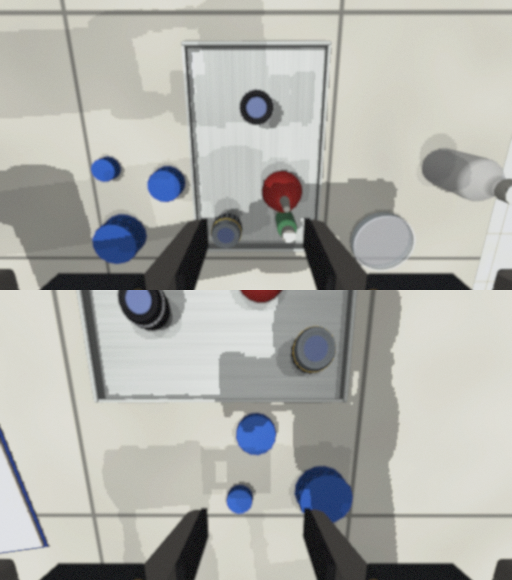

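```bash
cat >> h.py <<'E'
def scope_shift(n="top"):
    p=manip.read_camera(n); old=np.load(n+".npz"); w=old["w"]
    r=(slice(135,185),slice(305,362)) if n=="top" else (slice(255,338),slice(195,285))
    g=lambda c: np.float32(cv2.cvtColor(c[r],cv2.COLOR_BGR2GRAY))
    d=(cloud(p)-w)[r]; return cv2.phaseCorrelate(g(old["color"]),g(p["color"]),cv2.createHanningWindow(g(p["color"]).shape[::-1],cv2.CV_32F)), np.nanmedian(d[...,2])
E
python3 - <<'E'
from h import *
print(scope_shift("top"),scope_shift("scene"))
s=manip.observe(); p=manip.read_camera("wrist"); w=cloud(p,wristT(p,s))
for c in ([.40,.086],[.475,.17],[.39,.191]):
    m=(np.linalg.norm(w[...,:2]-c,axis=-1)<0.038)&(w[...,2]>0.014)&(w[...,2]<.06); Q=w[m]
    if len(Q)<30: print(len(Q)); continue
    zt=np.percentile(Q[:,2],80); Q=Q[(Q[:,2]>zt-.004)]; print("cap",zt.round(4),cv2.minEnclosingCircle(Q[:,:2].astype(np.float32)),np.median(Q,0),cv2.minAreaRect(Q[:,:2].astype(np.float32)))
E
```

```text
(((0.07483802439750065, 0.042000529655535246), 0.8299145565032959), np.float64(-1.9397826155342912e-05)) (((-0.016288397961638168, 0.06168518589529981), 1.0229959697487914), np.float64(-5.68462670245129e-05))
cap 0.0358 ((0.39895984530448914, 0.08777978271245956), 0.031874094158411026) [0.4033446  0.08547814 0.03525345] ((0.40224775671958923, 0.0866561233997345), (0.061971548944711685, 0.05587568134069443), 70.21797943115234)
cap 0.026 ((0.4728613495826721, 0.17119337618350983), 0.02352745272219181) [0.47345743 0.17080475 0.02539219] ((0.4731801152229309, 0.17091386020183563), (0.04507078602910042, 0.04558183252811432), 15.01382827758789)
cap 0.0184 ((0.3891292214393616, 0.19163314998149872), 0.016839848831295967) [0.38997211 0.1918142  0.01781727] ((0.38987433910369873, 0.19167569279670715), (0.03182072192430496, 0.03248322755098343), 44.55583572387695)
```

```bash
python3 - <<'E'
from h import *
c=[.4731,.1710]
manip.set_gripper(.066)
manip.movel([*c,.08],down(0),vel=.15)
h=manip.movel([*c,.027],down(0),vel=.06,until_force=8); s=manip.observe(); print(h,s["tcp_pos"])
manip.set_gripper(.04,force=15); s=manip.observe(); print("gap",s["finger_gap"],s["tcp_pos"],s["wrist_force"])
manip.movel([*c,.15],down(0),vel=.15)
x=np.load("eye.npy"); a=axis(x[3]); rim=x[:3]+.028*a
for f in (1,-1):
    R=frame(x[3],flip=f)
    for d in (.016,.06,.13): q=manip.solve_ik(rim+a*d,R); print(f,d,None if q is None else np.round(q))
print(manip.observe()["joint_pos"],manip.observe()["finger_gap"],manip.observe()["time_s"])
p=manip.read_camera("wrist"); s=manip.observe(); w=cloud(p,wristT(p,s)); L=(w-s["tcp_pos"])@np.array(s["orientation"])
k=(abs(L[...,1])<.02)&(abs(L[...,0])<.035)&(abs(L[...,2])<.006); Q=L[k]; print("cap top in tool",len(Q),np.median(Q,0),Q.min(0),Q.max(0))
E
```

```text
False [0.47352767 0.17106986 0.02737538]
gap 0.04564723897062684 [0.4733652  0.17101597 0.02729985] [-0.48923153  0.16211348  1.68437945]
1 0.016 [ -50.  -23.  127.   37.   44. -145.]
1 0.06 [ -53.  -31.  128.   35.   51. -144.]
1 0.13 [ -60.  -43.  129.   35.   63. -143.]
-1 0.016 [-50. -23. 127.  37.  44.  35.]
-1 0.06 [-53. -31. 128.  35.  51.  36.]
-1 0.13 [-60. -43. 129.  35.  63.  37.]
[ 6.08197650e+00  3.14222930e+00  1.07931961e+02 -4.28825702e-04
  6.90457444e+01  9.60814775e+01] 0.045705804955438856 22.0583
cap top in tool 4025 [ 0.00186751 -0.00097078  0.00181159] [-0.0233085  -0.01997611 -0.00034501] [0.02313576 0.01991792 0.0059571 ]
```

```bash
python3 - <<'E'
from h import *
x=np.load("eye.npy"); a=axis(x[3]); rim=x[:3]+.028*a; R=frame(x[3],flip=-1)
manip.move_ptp([.43,.0,.36],down(60))
manip.move_ptp(rim+a*.15,R); manip.sleep(.2)
pr=np.array([[15.8,0],[18.6,0],[18.6,-13],[23.5,-13],[23.5,-24]])/1000
for i in range(2):
    s=manip.observe(); p=manip.read_camera("wrist"); w=cloud(p,wristT(p,s))
    q=w-rim; z=q@a; r=np.linalg.norm(q-z[...,None]*a,axis=-1); P=w[(r<.03)&(z>-.022)&(z<.01)&(r>.0135)]
    def f(v,fx=None):
        aa=axis(v[3]); q=P-v[:3]; z=q@aa; return sdist(np.linalg.norm(q-np.outer(z,aa),axis=1),z,pr)
    o=least_squares(f,[*rim,x[3]],loss="soft_l1",f_scale=.0015,x_scale=[.01]*3+[.2])
    print(len(P),o.x.round(4),np.median(f(o.x)),"delta tool",(R.T@(o.x[:3]-rim)).round(4))
print(rim,s["finger_gap"],s["time_s"],(R.T@(s["tcp_pos"]-rim)).round(4))
cv2.imwrite("pics/w7.png",p["color"])
E
```

```text
792 [ 0.5327 -0.2367  0.262  -0.2326] 0.0009153326470375412 delta tool [ 0.0012  0.     -0.0009]
795 [ 0.5326 -0.2368  0.262  -0.229 ] 0.0008583167995438515 delta tool [ 0.0012  0.0002 -0.0009]
[ 0.53247111 -0.23659834  0.26052072] 0.04595172170776885 24.575 [ 0.0005 -0.001  -0.1498]
```

View pics/w7.png

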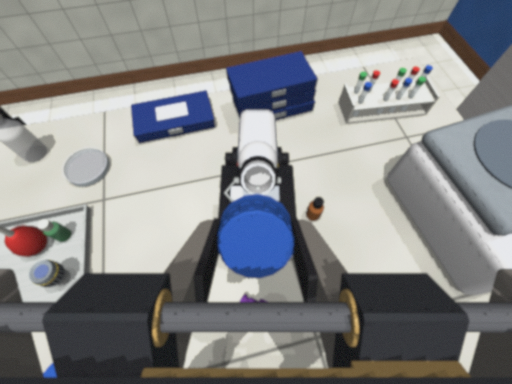

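```bash
python3 - <<'E'
from h import *
x=np.load("eye.npy"); a=axis(x[3]); R=frame(x[3],flip=-1); rim=x[:3]+.028*a+R[:,0]*.0005
manip.movel(rim+a*.04,R,vel=.08); manip.sleep(.2)
h=manip.movel(rim+a*.020,R,vel=.03,until_force=6)
s=manip.observe(); print(h,(R.T@(s["tcp_pos"]-rim)).round(4),(R.T@s["wrist_force"]).round(1))
if not h:
    h=manip.movel(rim+a*.012,R,vel=.02,until_force=6)
    s=manip.observe(); print(h,(R.T@(s["tcp_pos"]-rim)).round(4),(R.T@s["wrist_force"]).round(1))
print(s["time_s"],s["finger_gap"])
E
```

```text
False [-0.0001 -0.0001 -0.02  ] [-0.6 -0.6  0.1]
True [ 0.0004  0.     -0.017 ] [ 0.2  0.1 -5.1]
27.45 0.04577451645151202
```

```bash
python3 - <<'E'
from h import *
x=np.load("eye.npy"); a=axis(x[3]); R=frame(x[3],flip=-1); rim=x[:3]+.028*a+R[:,0]*.0005
h=manip.movel(rim+a*.012,R,vel=.02,until_force=6)
s=manip.observe(); print(h,(R.T@(s["tcp_pos"]-rim)).round(4),(R.T@s["wrist_force"]).round(1))
manip.set_gripper(.045,force=4); manip.set_gripper(.066,force=15); manip.sleep(.3)
manip.movel(rim+a*.15,R,vel=.1); manip.sleep(.2)
s=manip.observe(); p=manip.read_camera("wrist"); w=cloud(p,wristT(p,s)); cv2.imwrite("pics/w8.png",p["color"][60:300])
q=w-rim; z=q@a; r=np.linalg.norm(q-z[...,None]*a,axis=-1)
T=w[(r<.02)&(z>.005)&(z<.035)]; c=T.mean(0); n=np.linalg.svd(T-c)[2][2]; n*=np.sign(n@a)
print("cap top height over rim (expect .015):",(np.median((T-rim)@a)).round(4),"tilt",np.arccos(n@a).round(3),"n pts",len(T))
C=w[(r<.03)&(z>.011)&(z<.025)]; L=(C-rim)@R; print("cap extent",L.min(0).round(4),L.max(0).round(4))
print(scope_shift("scene"))
t=manip.read_camera("top"); wt=cloud(t); Q=wt[(np.linalg.norm(wt[...,:2]-[.6,.277],axis=-1)<.03)&(wt[...,2]>.05)]; print("eye",Q.mean(0),len(Q)); print(s["time_s"])
E
```

```text
True [ 0.0008  0.     -0.0156] [-0.5 -0.5 -5.8]
cap top height over rim (expect .015): 0.0162 tilt 0.005 n pts 1121
cap extent [-0.0243 -0.0241 -0.0191] [ 0.0218  0.0222 -0.0111]
(((0.013726573965406885, 0.030540464342266205), 0.9981151816285687), np.float64(-4.531820627673433e-05))
eye [0.60014392 0.27404935 0.06031915] 179
30.3417
```

View pics/w8.png

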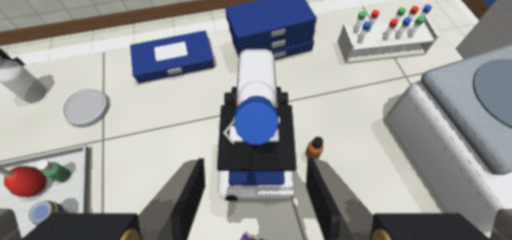

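```bash
python3 -c "
from station import manip
print(manip.finish_job(), manip.observe()['time_s'])"
```

```text
the job is handed in; nothing more can be done
the job is handed in; nothing more can be done
```

I pulled the eyepiece straight out of the tube and stood it in the free half of the tray. I then pushed the middle-sized blue cap onto the tube and handed the job in at about 30 s. The hand-in reports no verdict.

- **Eyepiece:** it stands at about (0.600, 0.275), roughly 0 mm and +65 mm from the tray centre in x and y. Its top is at 0.060–0.061 m, against 0.063 m expected, a difference within the calibration. It leaned about 3° in the jaws before release. I did not measure its tilt again after release, but the picture shows it upright.
- **Cap:** its top is 16.2 mm above the rim position I used. Fully home would be 15 mm. A separate fit put the rim about 0.9 mm higher, so the cap looks home to about 1 mm. It is square to 0.005 rad and let go.
- **Microscope:** comparing before and after pictures, its limb shows no measurable shift (under 0.1 pixel).
- **Bystanders:** I touched none on purpose, and those in the last views look in place. I did not measure their positions numerically at the end.

No check failed.

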